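# Seat the ejector plate on the vegetable cutter's drive

### The arm

A 7-joint arm with a two-finger parallel gripper is mounted at the origin on the work surface. World frame = base frame: x ahead of the robot, y to its left, z up, the work surface at z = 0. Lengths are in mm, angles in rad, forces in N, time in s.
With the tool pointing down it reaches from about 400 to 925 mm from the base axis. Payload 5.6 kg.
Tool frame: the origin (TCP) lies midway between the tips of the shut fingers; the grasp point (between the pads) lies 19 mm behind it; z points along the fingers, y is the direction in which the jaws open and shut (so a half turn about z gives the same grasp; the last joint's range is limited). The gripper opens to 85 mm and grips with 20 to 120 N. Pads are 22 mm wide; open, the fingers measure 114 mm over their backs; the gripper's body (76 mm by 85 mm) begins 54 mm behind the grasp point. The pads swing forward as they close: fully open they stand 13 mm farther back than shut.
Start: joints at [1.258, 0.468, -0.012, 1.603, 0.006, 1.071, -0.056], TCP at [173.207, -626.506, 192.49] pointing down, gripper open.
Joint ranges: [-2.53, 2.53], [-0.31, 2.02], [-1.57, 1.55], [0.28, 2.44], [-1.29, 4.43], [0.15, 1.84], [-2.92, 2.92]. Speed limits (rad/s): [2.57, 2.57, 3.14, 3.14, 3.14, 3.14, 3.14].

### API

Orientations are given as [roll, pitch, yaw] about the fixed x, y, z axes, in that order (R = Rz(yaw) Ry(pitch) Rx(roll)).
In Python, from plant import env gives the robot as it stands.
- The arm moves only by the tool step_arm, never from a script. Its argument "increments" is a list that holds one entry, the list of rows, each a list of 7 numbers: the shift along the world's x, y, z in mm, then the turn, a rotation vector about the world's x, y, z in rad, then the gripper command: -1 is fully open, 1 is shut, values between are in proportion. A call has 1 to 10 rows; each row is the pose to reach, as a shift and turn from the pose commanded when the call began; what a row does not reach only later rows make up. A row lasts 1/12 s, in which the tool goes at most 41.7 mm and 7.16 degrees, less where a joint would pass 70% of its speed; a pose out of reach is approached as far as the arm can. A call with a gripper value outside its range is refused whole. The fingers move at their own pace and stop on an object; the grip force is fixed at half the most. Time passes only in rows, so rows that repeat a pose let the fingers close. It gives the time, the measured TCP pose, the force and the opening at its end, in the units of the state.
- env.state(): the state, without advancing time (a new reading comes with each control period).
- env.grab_frame(name): name is "scene" or "top"; returns a dict with "pixels" (480x640x3 uint8, red, green, blue), "intrinsics" (3x3 intrinsics, pixels), "k1" (the pictures are not rectified: a ray, as slopes to the right and down, at radius r is drawn at 1 + k1 r^2 times it, then the intrinsics apply), "extrinsics" (4x4, takes a point from world to camera coordinates). Camera axes: x right, y down, z forward; pixel columns grow to the right and rows downward; lengths in mm; the calibration is good to about 2 mm. A picture is of the moment at which its call begins. There is no depth.
- env.finish_job(): hands the job in, once; it reports no verdict.
Trained networks look in a picture, given as the dict that the camera call returned (one of the last four; its "shot" number tells which), for a name from the list of things; names that differ only in an ending like _2 or _b are one class to them, and where a whole thing is asked for, a point or a joint stands for the part that bears it (a point fixed in the world has none). Each returns a list of dicts, best first, with "conf" (0 to 1); they miss things now and then, are a little off and sometimes report something else, mostly with a low value. They report only what shows in the picture. A call takes as long as a camera call.
- env.spot_in(query, picture): "centre" ([x, y, z] in mm, in world coordinates, good to about 4 mm: the middle of the surface that is visible of it).
- env.masks_of(query, picture): "mask" (480x640 bool, what is visible of it).
The state is a dict: "clock": time; "q": joint angles; "joint_velocities": joint speeds; "joint_torque": joint torques, N m; "position": TCP position; "eef_rot": TCP orientation; "force": force on the tool from outside, world axes, zero at the start; "moment": the same for the moment, N m; "grip_width": finger opening in mm.
Only numpy, scipy, OpenCV 4.12 (cv2) and the standard library are available. Lean on these libraries where they do the work, as an engineer would, in place of code of your own. Each camera call takes 0.05 s, during which the arm holds its last target.

### The job

The white ejector plate has been dropped onto the shaft of the vegetable cutter but is riding on top of the drive pin: with your fingertips push one of its vanes round until the notches in the hub drop over the pin, then press the hub down until the plate clicks fully home on the drive flange, sitting level. Do not lift the plate or pull it off the shaft, leave everything else on the table where it is, and come away when done.

Things in the scene. Friction and masses are not known exactly. Their poses are not given: they have to be found in the camera images.
- drive: Drive in the middle of the machine's open cutting chamber, fixed, does not turn. Origin on the shaft axis at the top of the dark drive flange (90 mm across); z up. A brass cross pin, 8 mm thick and 60 mm long, goes through the shaft along x, its top 17 mm above the origin. Below it two spring balls stick out along +y and -y: they catch the hub, and a push of about 10 N carries it past them.
- shaft_end (a point): Top of the shaft, on its axis, 73 mm above the drive's origin. The steel shaft is 22 mm thick and stands out through the plate's hub; its end is a brass flat tang, 20 x 8 mm seen from above, whose long side is parallel to the hidden cross pin (the drive's x axis).
- plate: Loose white plastic ejector plate, 176 mm across, 0.28 kg, threaded on the shaft. Origin at the centre of the hub's underside, z up. At the start it rides on the pin, its origin 17 mm above the drive's, and turns freely either way. With its x axis parallel to the pin, either way round (within 2 degrees), it drops some 6 mm by itself onto the spring balls and no longer turns. Home: its origin at the drive's.
- hub_top (a point): Centre of the hub's flat top, 44 mm above the plate's origin. Hub 84 mm across, bore 23 mm. Two opposite notches 10.6 mm wide run through the hub along the plate's x axis, 21 to 32 mm from the shaft axis, a blue mark on the hub's top outside each. Pressed down here on both sides of the shaft, or on one side after the other, the plate snaps home.
- vane_a (a point): Middle of the top edge of the plate's vane along its +y axis, 64.5 mm from the shaft axis. Each vane is a straight radial rib, 6 mm thick, 43 to 86 mm from the axis, top 46 mm above the plate's origin, standing on the flat web, whose top is 23 mm above the plate's origin.
- vane_b (a point): The same on the other vane, along the plate's -y axis.
- machine: Vegetable cutter, fixed: aluminium base about 340 mm long and 260 mm wide with a round cutting chamber on top, open above (its feed head is off). Origin on the shaft axis at table height; the outlet chute points along -x. Chamber wall 191 mm bore, rim 222 mm above the table. The drive flange's top is 170 mm above the table.
- feed_head: The machine's feed head, aluminium, round foot 206 mm across, about 210 mm tall with a black pusher, standing on the table: leave alone.
- slicing_disc: Steel slicing disc 176 mm across with a grey hub, lying on the table: leave alone.
- pan_edge (a point): Middle of the rim, on the machine's side, of a black pan 176 x 325 mm, 65 mm tall, that stands under the outlet: leave alone.
- jar: Glass jar 72 mm across, 95 mm tall: leave alone.
- can: Food can 74 mm across, 108 mm tall: leave alone.
- tin: Red tin 70 x 55 mm, 138 mm tall: leave alone.
- brush: Blue cleaning brush lying on the table: leave alone.

How it is judged:
By the outcome, as a careful person would: the job done as asked, in the order asked, and still so for the second after the job is handed in, with the robot touching nothing.
It also fails if it takes over 48 s, if anything falls off the work surface, if the arm or the gripper's body presses on something with over 40 N, if the wrist force passes 120 N, or if a joint passes its speed limit or range.

## Working session

There is one attempt and no reset: what is moved stays moved. The work goes in short steps, Python scripts to look and compute and a tool call to move; the robot and the scene stay as the last step left them, time stands still between calls to the robot, and variables do not carry over. Pictures are saved under pics/ and viewed, and the job is handed in when it is done.

Besides the shell and the picture viewer there is one more tool, called after "Request:" by a JSON object that holds its "op" and its "data". step_arm: Moves the arm, as the interface text tells. Its arguments: {"type":"object","properties":{"increments":{"type":"array"}},"required":["increments"]}

```bash
mkdir -p pics; ls; cat > h.py <<'E'
from plant import env
import numpy as np, cv2
def snap(name,tag):
    f=env.grab_frame(name); cv2.imwrite(f'pics/{tag}.png',cv2.cvtColor(np.asarray(f['pixels']),cv2.COLOR_RGB2BGR)); return f
def proj(f,P):
    P=np.atleast_2d(P).astype(float);E=np.array(f['extrinsics']);K=np.array(f['intrinsics'])
    c=P@E[:3,:3].T+E[:3,3]; s=c[:,:2]/c[:,2:]; r2=(s**2).sum(1,keepdims=True); s=s*(1+f['k1']*r2)
    return s@K[:2,:2].T+K[:2,2]
def ray(f,uv):
    E=np.array(f['extrinsics']);K=np.array(f['intrinsics']);uv=np.atleast_2d(uv).astype(float)
    d=(uv-K[:2,2])@np.linalg.inv(K[:2,:2]).T; s=d.copy()
    for _ in range(20): s=d/(1+f['k1']*(s**2).sum(1,keepdims=True))
    R=E[:3,:3]; o=-R.T@E[:3,3]; return o,np.c_[s,np.ones(len(s))]@R
def atz(f,uv,z):
    o,d=ray(f,uv); return o+d*((z-o[2])/d[:,2:])
E
python3 - <<'E'
from h import *
np.set_printoptions(precision=1,suppress=True)
for n in('scene','top'):
    f=snap(n,n+'0'); o,_=ray(f,[[320,240]]); print(n,o,np.array(f['extrinsics']),f['intrinsics'],f['k1'])
    for q in('shaft_end','plate','hub_top','vane_a','drive','machine','feed_head','can','jar','tin'):
        print(q,[(np.round(d['centre'],1),round(d['conf'],2)) for d in env.spot_in(q,f)[:3]])
print(env.state())
E
```

```text
pics
scene [1295.5 -941.  1591.8] [[   0.8    0.6   -0.  -448.9]
 [   0.4   -0.6   -0.7  -90.4]
 [  -0.4    0.5   -0.8 2210.8]
 [   0.     0.     0.     1. ]] [[563.    0.  324. ]
 [  0.  563.  236.1]
 [  0.    0.    1. ]] -0.024111033227391776
shaft_end [(array([605.2,  80.5, 210.4]), 0.29)]
plate [(array([606.9,  82.4, 213.5]), 0.58)]
hub_top [(array([605. ,  83.9, 211.7]), 0.66)]
vane_a [(array([607. ,  80.8, 205. ]), 0.58), (array([414.3, 567.2,  17.1]), 0.27)]
drive [(array([ 666.2, -445.7,   85.1]), 0.34)]
machine [(array([685.1,  19. , 156. ]), 0.82)]
feed_head [(array([646.3, 438.3,  97.4]), 0.66), (array([417.8, 565.9,  17.8]), 0.16)]
can [(array([ 540.4, -475.8,   94.6]), 0.61)]
jar [(array([ 664.5, -444.3,   85.6]), 0.91)]
tin [(array([410.7, 399.5,  91.8]), 0.85)]
top [ 399.1   40.4 1831.6] [[   0.    -1.    -0.    40.2]
 [  -1.    -0.    -0.1  537.1]
 [   0.1    0.    -1.  1796. ]
 [   0.     0.     0.     1. ]] [[608.6   0.  315.6]
 [  0.  608.6 237.1]
 [  0.    0.    1. ]] -0.10271905188394297
shaft_end [(array([ 643.2, -422.3,   89.7]), 0.54), (array([589.8,  93.9, 23
[... 275 characters left out ...]
0.78), (array([590.1,  94.4, 230.4]), 0.41)]
feed_head [(array([615.8, 459.4, 148.1]), 0.66), (array([590. ,  93.1, 211.6]), 0.59)]
can [(array([ 516.1, -458.5,  108.1]), 0.6)]
jar [(array([ 645.1, -423.2,   92.7]), 0.77)]
tin [(array([393.1, 411.1, 139. ]), 0.78), (array([ 643.2, -421.4,   94.5]), 0.49)]
{'clock': 1.1, 'q': array([ 1.3,  0.5, -0. ,  1.6,  0. ,  1.1, -0.1]), 'joint_velocities': array([ 0.,  0., -0., -0.,  0.,  0.,  0.]), 'joint_torque': array([  0. , -53.2,   0. , -25.2,   0. ,   0. ,   0. ]), 'position': array([ 173.2, -626.5,  192.5]), 'eef_rot': array([3.1, 0. , 0.3]), 'force': array([-0.5,  0.3,  0.5]), 'moment': array([-0. ,  0.1,  0. ]), 'grip_width': 85.1052890622568}
```

```bash
python3 - <<'E'
import cv2,numpy as np
from h import *
t=cv2.imread('pics/top0.png'); s=cv2.imread('pics/scene0.png')
# crop centres
import re
def crop(im,c,r,k,n):
    u,v=c; x0,y0=int(u-r),int(v-r); p=im[max(y0,0):y0+2*r,max(x0,0):x0+2*r]; cv2.imwrite(n,cv2.resize(p,None,fx=k,fy=k,interpolation=cv2.INTER_CUBIC)); print(n,x0,y0)
import pickle
f=env.grab_frame('top'); g=env.grab_frame('scene'); 
pickle.dump(({k:f[k] for k in('intrinsics','extrinsics','k1')},{k:g[k] for k in('intrinsics','extrinsics','k1')}),open('cal.pkl','wb'))
ct=proj(f,[592,91,212])[0]; cs=proj(g,[592,91,212])[0]; print(ct,cs)
crop(t,ct,50,6,'pics/tc0.png'); crop(s,cs,50,6,'pics/sc0.png')
E
```

```text
[298.51924442 210.91296188] [347.2232679  227.99342015]
pics/tc0.png 248 160
pics/sc0.png 297 177
```

View pics/top0.png

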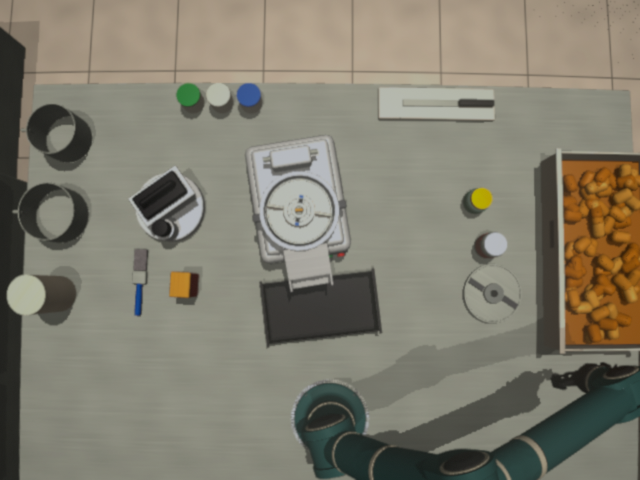

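View pics/scene0.png

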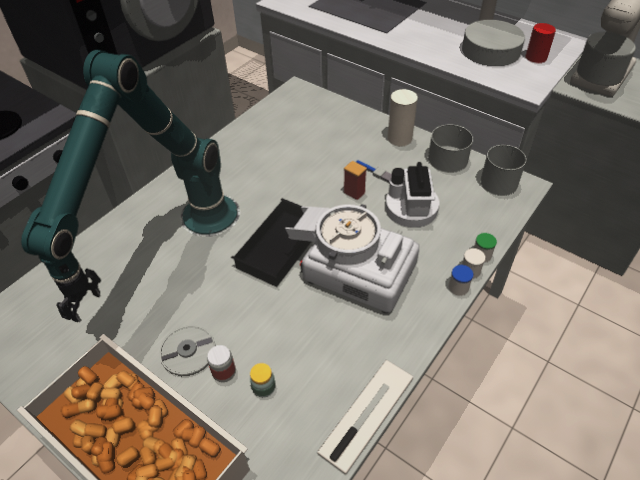

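View pics/tc0.png

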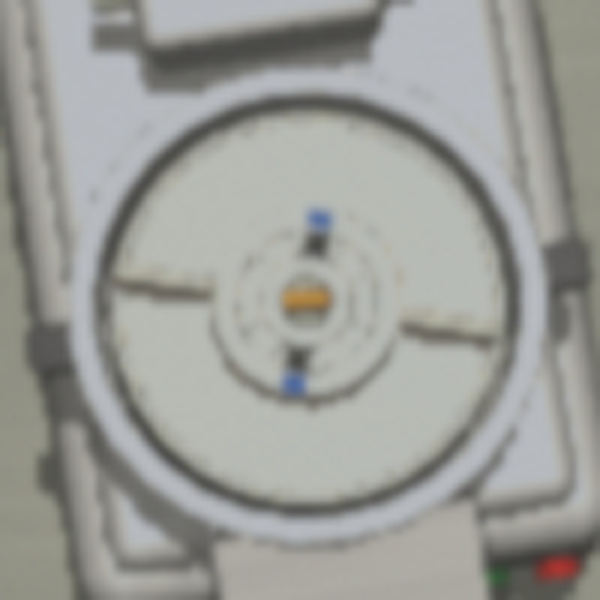

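View pics/sc0.png

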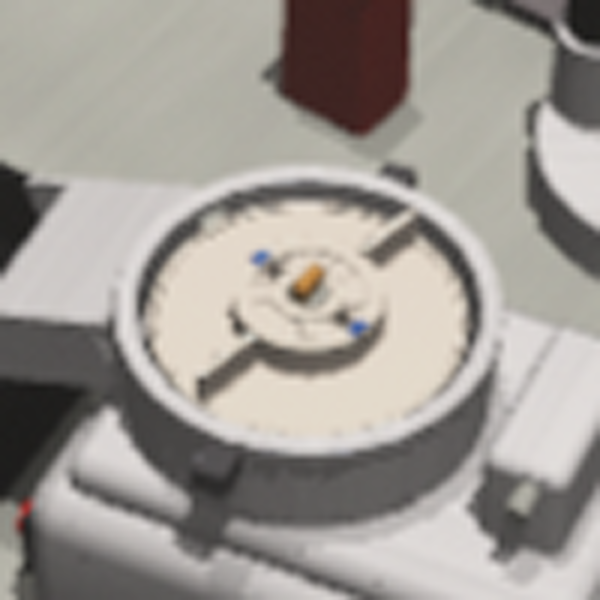

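```bash
cat > m.py <<'E'
from h import *
import pickle,sys
from scipy.optimize import least_squares
np.set_printoptions(precision=2,suppress=True)
def blobs(im,f,c,kind):
    u,v=proj(f,c)[0]; r=22; x0,y0=int(u)-r,int(v)-r
    p=im[y0:y0+2*r,x0:x0+2*r].astype(float); B,G,R=p[...,0],p[...,1],p[...,2]
    w=np.clip((B-R)-25,0,None) if kind=='blue' else np.clip((R-B)-50,0,None)
    n,l=cv2.connectedComponents((w>0).astype(np.uint8),connectivity=8); out=[]
    for i in range(1,n):
        yy,xx=np.where(l==i); ww=w[yy,xx]
        if ww.sum()<100: continue
        m=np.array([(xx*ww).sum(),(yy*ww).sum()])/ww.sum()
        C=np.cov(np.c_[xx,yy].T,aweights=ww) if len(xx)>2 else None
        out.append((ww.sum(),m+[x0,y0],C,len(xx)))
    return sorted(out,key=lambda t:-t[0])
E
python3 - <<'E'
from m import *
f,g=pickle.load(open('cal.pkl','rb'))
for n,c in(('top0',f),('scene0',g)):
    im=cv2.imread(f'pics/{n}.png')
    for k,z in(('orange',243),('blue',231)):
        for s,m,C,cnt in blobs(im,c,[592,91,230],k)[:2]:
            P=atz(c,m,z)[0]; print(n,k,int(s),cnt,m,P)
            if k=='orange':
                w,V=np.linalg.eigh(C); d=V[:,1]; a=atz(c,m+d*3,z)[0]-atz(c,m-d*3,z)[0]; print('  axis deg',np.degrees(np.arctan2(a[1],a[0])),np.sqrt(w))
# triangulate ring/blue
E
python3 - <<'E'
import cv2
for n,(u,v) in(('top0',(298,210)),('scene0',(349,226))):
    im=cv2.imread(f'pics/{n}.png'); p=im[v-20:v+20,u-20:u+20]; cv2.imwrite(f'pics/z_{n}.png',cv2.resize(p,None,fx=14,fy=14,interpolation=cv2.INTER_NEAREST))
E
```

```text
top0 orange 697 24 [298.52 209.31] [592.56  90.08 243.  ]
  axis deg 92.44453747370935 [0.68 1.94]
top0 blue 324 14 [296.57 223.57] [556.04  95.18 231.  ]
top0 blue 234 11 [300.83 196.11] [629.32  84.74 231.  ]
scene0 orange 637 18 [347.98 223.06] [597.38  86.97 243.  ]
  axis deg -87.3438835449424 [0.69 1.43]
scene0 blue 160 4 [356.17 231.19] [633.24  82.23 231.  ]
scene0 blue 124 4 [339.98 219.43] [560.36  94.12 231.  ]
```

View pics/z_top0.png

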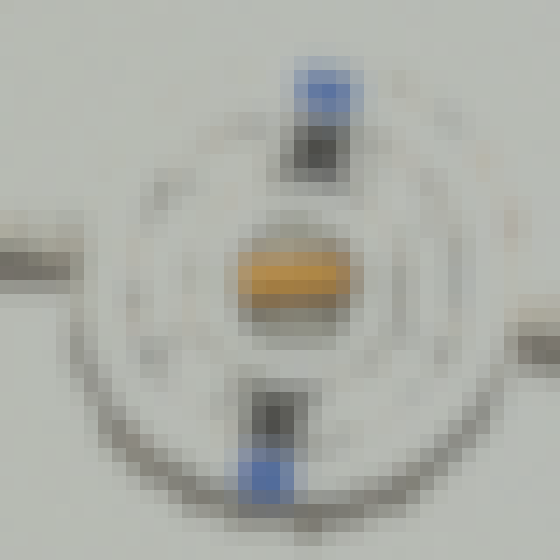

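View pics/z_scene0.png

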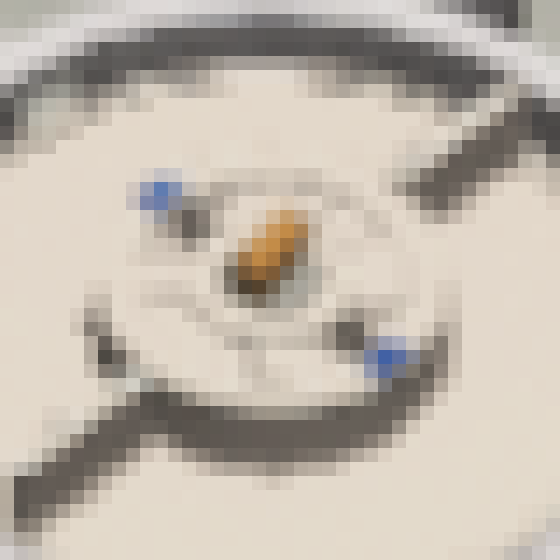

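Request:
{"op": "step_arm", "data": {"increments": [[[0,0,40,0,0,0.12,1],[0,0,80,0,0,0.24,1],[0,0,120,0,0,0.36,1],[20,35,140,0,0,0.48,1],[40,70,140,0,0,0.6,1],[60,105,140,0,0,0.72,1],[80,140,140,0,0,0.84,1],[100,175,140,0,0,0.96,1],[120,210,140,0,0,1.08,1],[140,245,140,0,0,1.2,1]]]}}

```text
clock: 2.03
position: [313.8, -379.6, 332.8]
eef_rot: [3.141, 0.001, 1.475]
force: [0.2, -0.7, 1.3]
grip_width: -0.1
```

Request:
{"op": "step_arm", "data": {"increments": [[[20,35,0,0,0,0.12,1],[40,72,0,0,0,0.24,1],[60,108,0,0,0,0.36,1],[80,144,0,0,0,0.48,1],[100,180,0,0,0,0.6,1],[120,216,0,0,0,0.72,1],[140,252,0,0,0,0.84,1],[160,288,0,0,0,0.96,1],[180,324,0,0,0,1.08,1],[200,360,0,0,0,1.2,1]]]}}

```text
clock: 2.87
position: [513.8, -19.8, 333.0]
eef_rot: [-3.141, 0.001, 2.675]
force: [0.4, -1.2, 0.3]
grip_width: -0.1
```

Request:
{"op": "step_arm", "data": {"increments": [[[14,36,0,0,0,0.1,1],[28,72,0,0,0,0.2,1],[42,108,0,0,0,0.315,1],[55,144,0,0,0,0.315,1],[68,175,0,0,0,0.315,1],[68,175,-30,0,0,0.315,1],[68,175,-60,0,0,0.315,1],[68,175,-85,0,0,0.315,1],[68,175,-85,0,0,0.315,1]]]}}

```text
clock: 3.62
position: [578.4, 152.0, 242.2]
eef_rot: [-3.138, -0.008, 2.985]
force: [-0.5, -1.2, -0.4]
grip_width: 0.0
```

```bash
python3 - <<'E'
from m import *
for n in('top','scene'):
    f=snap(n,n+'1'); im=cv2.imread(f'pics/{n}1.png'); u,v=proj(f,[590,100,230])[0].astype(int)
    cv2.imwrite(f'pics/z_{n}1.png',cv2.resize(im[v-55:v+45,u-60:u+60],None,fx=6,fy=6,interpolation=cv2.INTER_CUBIC))
    print(n,u,v,proj(f,[env.state()['position']]))
E
```

```text
top 294 210 [[274.61 213.81]]
scene 348 222 [[355.47 208.06]]
```

View pics/z_top1.png

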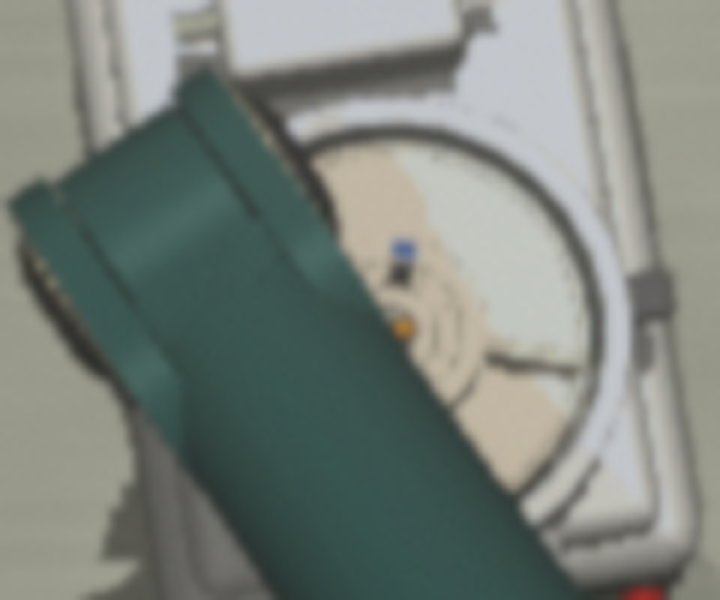

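View pics/z_scene1.png

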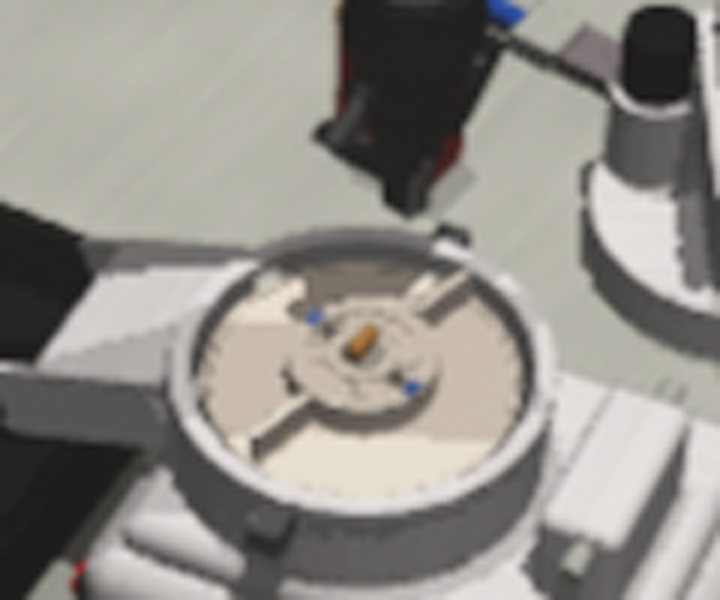

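```bash
python3 - <<'E'
from m import *
s=env.state();print(s['clock'],s['position'],s['eef_rot'],s['joint_velocities'],s['q'],s['force'])
f=snap('scene','scene2')
im=cv2.imread('pics/scene2.png'); p=proj(f,[s['position']])[0]; print(p)
z=cv2.resize(im[170:260,300:400],None,fx=7,fy=7,interpolation=cv2.INTER_CUBIC)
cv2.circle(z,tuple(((p-[300,170]+.5)*7).astype(int)),4,(0,255,0),1)
cv2.imwrite('pics/z_scene2.png',z)
E
```

```text
3.7167 [581.13 153.42 247.58] [-3.14 -0.    2.98] [ 0.01 -0.03 -0.02 -0.04 -0.    0.   -0.  ] [ 0.29  0.47 -0.83  1.63  0.37  1.21  0.8 ] [-0.45  0.21  0.62]
[355.47 208.06]
```

View pics/z_scene2.png

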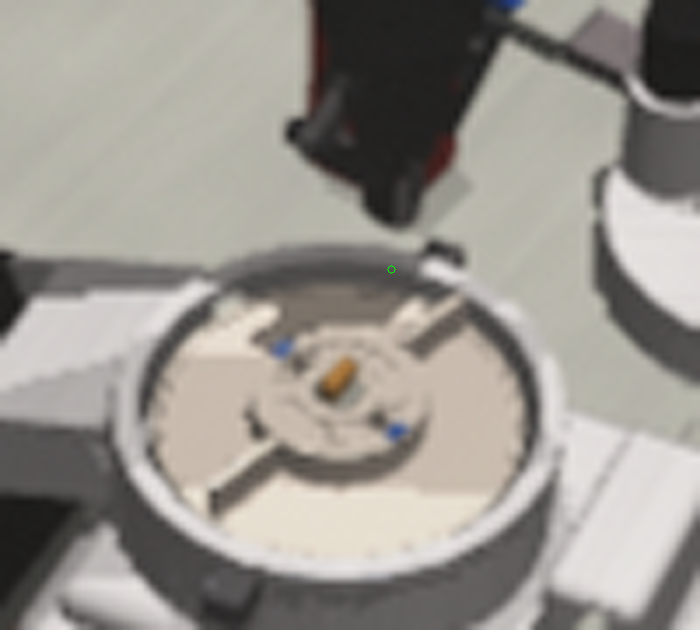

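```bash
python3 - <<'E'
from m import *
f,g=pickle.load(open('cal.pkl','rb'))
p=np.array([581.1,153.4,247.6])
for z in (0,10,20,30,40,60,73,100): print(z,proj(g,p+[0,0,z])[0])
im=cv2.imread('pics/scene2.png')[150:260,295:405]; k=7
z=cv2.resize(im,None,fx=k,fy=k,interpolation=cv2.INTER_CUBIC)
def T(P): return ((proj(g,P)-[295,150]+.5)*k).astype(int)
a=np.linspace(0,6.28,100); c=np.array([594.5,89,0])
def ring(r,h,col): cv2.polylines(z,[T(c+np.c_[r*np.cos(a),r*np.sin(a),0*a+h]).reshape(-1,1,2)],True,col,1)
ring(95.5,222,(0,255,0)); ring(42,231,(0,0,255)); ring(88,210,(255,0,0))
R=np.array([[np.cos(2.985),-np.sin(2.985)],[np.sin(2.985),np.cos(2.985)]])
for h in(0,25,73):
  b=np.array([[-11,-14.5],[11,-14.5],[11,14.5],[-11,14.5]])@R.T
  cv2.polylines(z,[T(p+np.c_[b,np.full(4,h)]).reshape(-1,1,2)],True,(255,0,255),1)
cv2.imwrite('pics/ov2.png',z[:600]); cv2.imwrite('pics/ov2.png',cv2.resize(z,(700,600)) if 0 else z[100:700])
s=cv2.imread('pics/scene0.png'); q=proj(g,[173.2,-626.5,192.5])[0]; print(q); u,v=q.astype(int)
w=cv2.resize(s[v-50:v+40,max(u-60,0):u+60],None,fx=6,fy=6); cv2.circle(w,(int((q[0]-max(u-60,0))*6),int((q[1]-v+50)*6)),4,(0,255,0),1); cv2.imwrite('pics/g0.png',w)
E
```

```text
0 [355.45 208.05]
10 [355.52 205.95]
20 [355.59 203.82]
30 [355.66 201.68]
40 [355.73 199.52]
60 [355.88 195.14]
73 [355.97 192.26]
100 [356.17 186.17]
[ 93.42 316.95]
```

View pics/ov2.png

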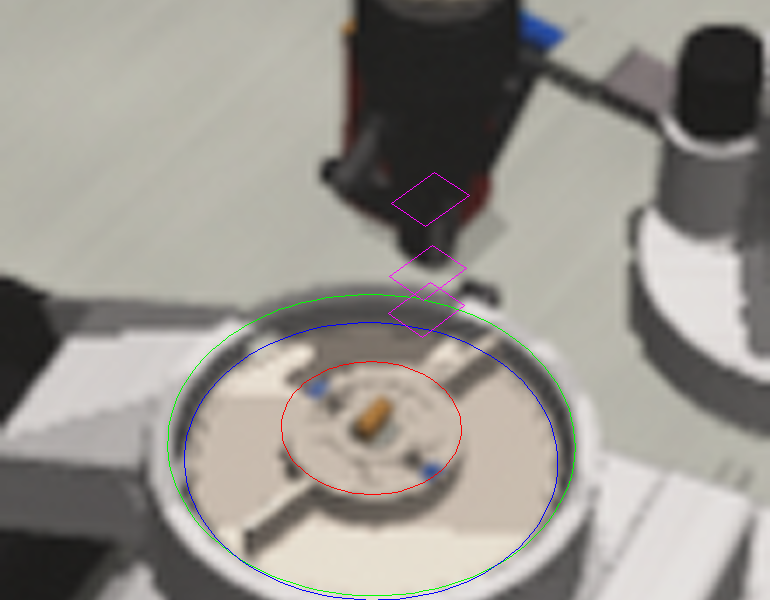

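View pics/g0.png

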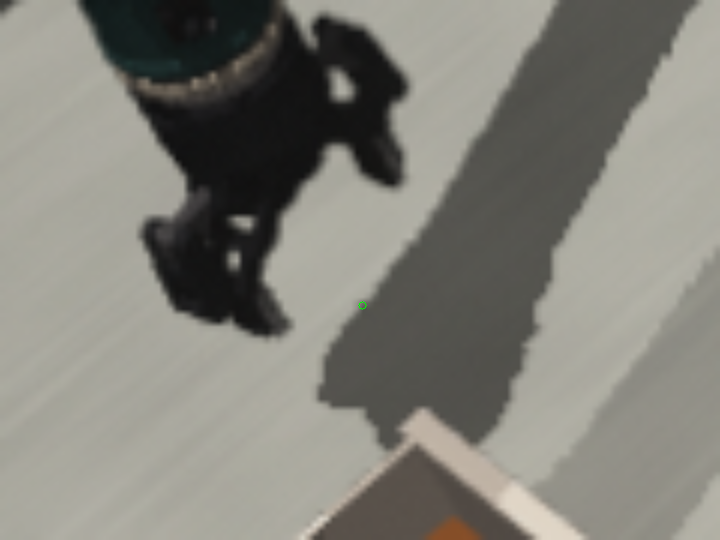

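Request:
{"op": "step_arm", "data": {"increments": [[[0,0,-8,0,0,0,1],[0,0,-16,0,0,0,1],[0,0,-22,0,0,0,1],[0,0,-28,0,0,0,1],[0,0,-30,0,0,0,1],[0,0,-30,0,0,0,1]]]}}

```text
clock: 4.27
position: [580.9, 153.3, 216.8]
eef_rot: [-3.141, -0.001, 2.985]
force: [0.2, -0.0, 0.2]
grip_width: -0.0
```

```bash
cat > look.py <<'E'
from m import *
t=sys.argv[1]; s=env.state();print(s['clock'],s['position'],s['eef_rot'],s['force'],s['moment'])
f=snap('scene','scene'+t)
im=cv2.imread(f'pics/scene{t}.png'); p=proj(f,[s['position']])[0]; print(p)
z=cv2.resize(im[175:260,300:400],None,fx=7,fy=7,interpolation=cv2.INTER_CUBIC)
cv2.circle(z,tuple(((p-[300,175]+.5)*7).astype(int)),4,(0,255,0),1)
cv2.imwrite(f'pics/z{t}.png',z)
E
python3 look.py 3
```

```text
4.2667 [580.86 153.26 216.76] [-3.14 -0.    2.98] [ 0.18 -0.02  0.24] [ 0.02 -0.01  0.01]
[355.16 214.45]
```

View pics/z3.png

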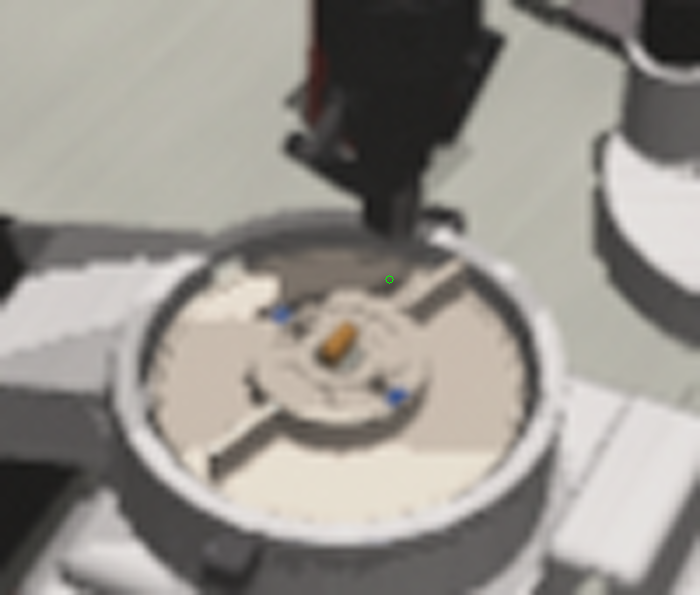

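Request:
{"op": "step_arm", "data": {"increments": [[[0,0,-3,0,0,0,1],[0,0,-5,0,0,0,1],[0,0,-7,0,0,0,1],[0,0,-8,0,0,0,1],[0,0,-8,0,0,0,1]]]}}

```text
clock: 4.73
position: [581.1, 153.4, 209.2]
eef_rot: [-3.141, -0.0, 2.985]
force: [-0.1, -0.5, 0.3]
grip_width: -0.0
```

Request:
{"op": "step_arm", "data": {"increments": [[[0,0,-2,0,0,0,1],[0,0,-3,0,0,0,1],[0,0,-4,0,0,0,1],[0,0,-5,0,0,0,1],[0,0,-5,0,0,0,1]]]}}

```text
clock: 5.15
position: [581.1, 153.5, 204.3]
eef_rot: [-3.142, -0.0, 2.985]
force: [0.1, 0.3, 0.4]
grip_width: 0.1
```

```bash
python3 look.py 4
```

```text
5.15 [581.08 153.5  204.26] [-3.14 -0.    2.98] [0.12 0.3  0.43] [-0.04  0.04  0.01]
[355.17 216.98]
```

View pics/z4.png

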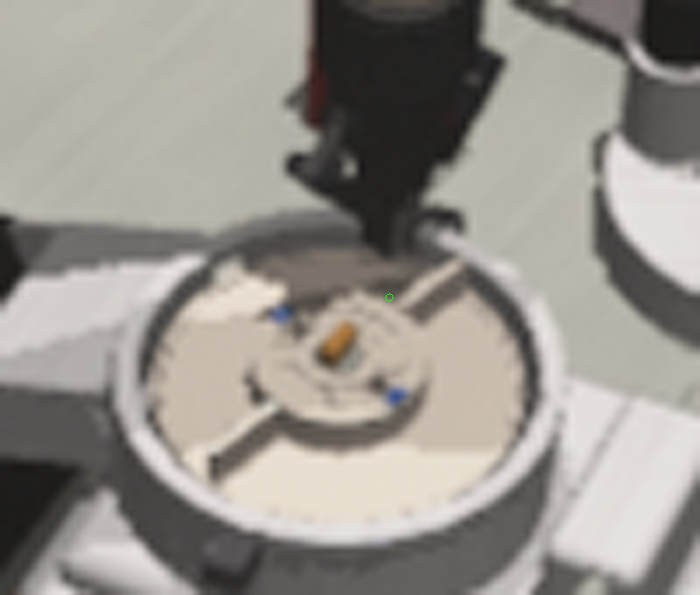

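Request:
{"op": "step_arm", "data": {"increments": [[[0,0,-3,0,0,0,1],[0,0,-6,0,0,0,1],[0,0,-9,0,0,0,1],[0,0,-10,0,0,0,1],[0,0,-10,0,0,0,1]]]}}

```text
clock: 5.62
position: [580.9, 153.4, 194.0]
eef_rot: [-3.141, -0.001, 2.985]
force: [-0.2, 0.2, -0.6]
grip_width: -0.2
```

Request:
{"op": "step_arm", "data": {"increments": [[[0,0,-2,0,0,0,1],[0,0,-3,0,0,0,1],[0,0,-4,0,0,0,1],[0,0,-5,0,0,0,1],[0,0,-5,0,0,0,1]]]}}

```text
clock: 6.03
position: [581.1, 153.4, 189.3]
eef_rot: [-3.141, -0.0, 2.985]
force: [0.2, 0.2, -0.7]
grip_width: 0.1
```

```bash
python3 look.py 5
```

```text
6.0333 [581.09 153.42 189.28] [-3.14 -0.    2.98] [ 0.22  0.17 -0.68] [ 0.01 -0.02 -0.04]
[355.07 220.02]
```

View pics/z5.png

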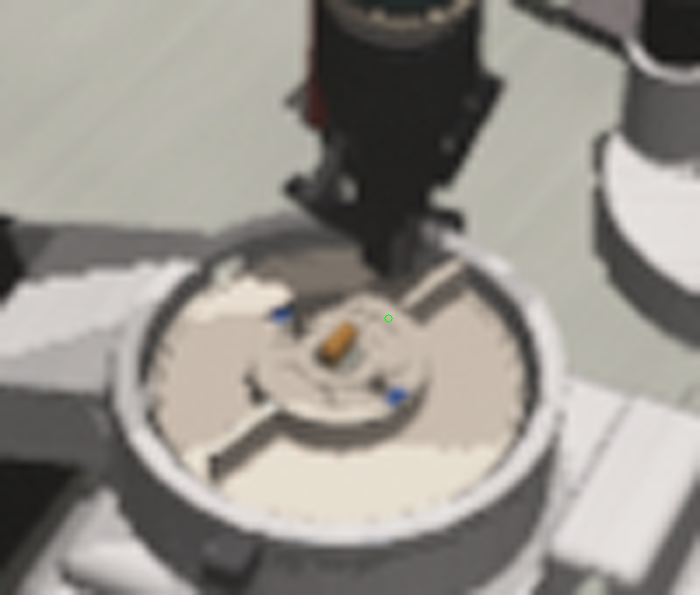

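```bash
cat > arc.py <<'E'
import numpy as np,sys
c=np.array([594.5,89]); o=np.array([581.1,153.4])-c
def off(d): a=-np.radians(d); return np.array([[np.cos(a),-np.sin(a)],[np.sin(a),np.cos(a)]])@o
s=float(sys.argv[1]); 
for d in map(float,sys.argv[2:]): print([*np.round(off(d)-off(s),1).tolist(),0,0,0,round(-np.radians(d-s),3),1],end=', ')
print()
E
python3 arc.py 0 2 4 6 9 12 15 18 21 24 27; python3 arc.py 27 30 33 36 39 42 45 48 51 54 57; python3 arc.py 57 60 62 64 66 68 70 72 74 75 76
```

```text
[2.3, 0.4, 0, 0, 0, np.float64(-0.035), 1], [4.5, 0.8, 0, 0, 0, np.float64(-0.07), 1], [6.8, 1.0, 0, 0, 0, np.float64(-0.105), 1], [10.2, 1.3, 0, 0, 0, np.float64(-0.157), 1], [13.7, 1.4, 0, 0, 0, np.float64(-0.209), 1], [17.1, 1.3, 0, 0, 0, np.float64(-0.262), 1], [20.6, 1.0, 0, 0, 0, np.float64(-0.314), 1], [24.0, 0.5, 0, 0, 0, np.float64(-0.367), 1], [27.4, -0.1, 0, 0, 0, np.float64(-0.419), 1], [30.7, -0.9, 0, 0, 0, np.float64(-0.471), 1], 
[3.3, -1.0, 0, 0, 0, np.float64(-0.052), 1], [6.5, -2.2, 0, 0, 0, np.float64(-0.105), 1], [9.7, -3.5, 0, 0, 0, np.float64(-0.157), 1], [12.8, -5.0, 0, 0, 0, np.float64(-0.209), 1], [15.8, -6.6, 0, 0, 0, np.float64(-0.262), 1], [18.8, -8.5, 0, 0, 0, np.float64(-0.314), 1], [21.6, -10.4, 0, 0, 0, np.float64(-0.367), 1], [24.3, -12.5, 0, 0, 0, np.float64(-0.419), 1], [26.9, -14.8, 0, 0, 0, np.float64(-0.471), 1], [29.4, -17.2, 0, 0, 0, np.float64(-0.524), 1], 
[2.4, -2.5, 0, 0, 0, np.float64(-0.052), 1], [3.9, -4.2, 0, 0, 0, np.float64(-0.087), 1], [5.3, -6.0, 0, 0, 0, np.float64(-0.122), 1], [6.7, -7.9, 0, 0, 0, np.float64(-0.157), 1], [8.0, -9.8, 0, 0, 0, np.float64(-0.192), 1], [9.2, -11.7, 0, 0, 0, np.float64(-0.227), 1], [10.4, -13.7, 0, 0, 0, np.float64(-0.262), 1], [11.5, -15.7, 0, 0, 0, np.float64(-0.297), 1], [12.0, -16.7, 0, 0, 0, np.float64(-0.314), 1], [12.5, -17.7, 0, 0, 0, np.float64(-0.332), 1],
```

Request:
{"op": "step_arm", "data": {"increments": [[[2.3,0.4,0,0,0,-0.035,1],[4.5,0.8,0,0,0,-0.07,1],[6.8,1.0,0,0,0,-0.105,1],[10.2,1.3,0,0,0,-0.157,1],[13.7,1.4,0,0,0,-0.209,1],[17.1,1.3,0,0,0,-0.262,1],[20.6,1.0,0,0,0,-0.314,1],[24.0,0.5,0,0,0,-0.367,1],[27.4,-0.1,0,0,0,-0.419,1],[30.7,-0.9,0,0,0,-0.471,1]]]}}

```text
clock: 6.92
position: [611.9, 152.7, 189.5]
eef_rot: [-3.141, -0.0, 2.511]
force: [-0.1, -0.4, -0.2]
grip_width: 0.2
```

```bash
python3 look.py 6
```

```text
6.9167 [611.88 152.66 189.47] [-3.14 -0.    2.51] [-0.14 -0.41 -0.18] [0.   0.09 0.01]
[362.46 224.  ]
```

View pics/z6.png

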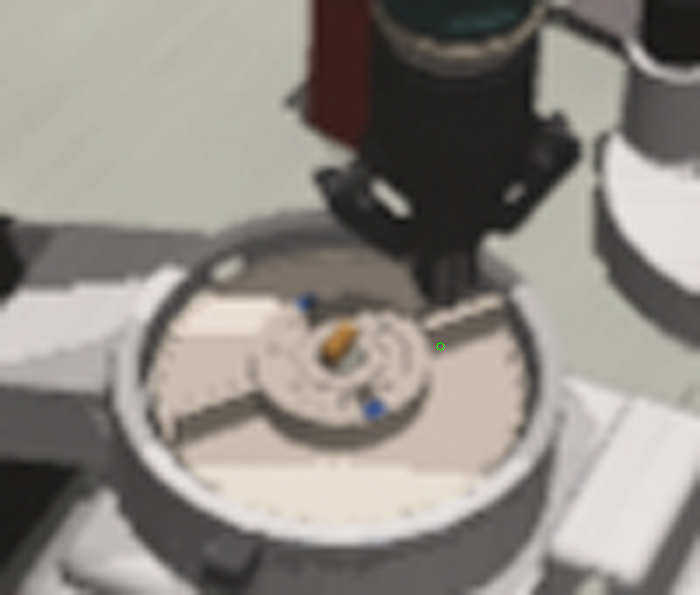

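Request:
{"op": "step_arm", "data": {"increments": [[[3.3,-1.0,0,0,0,-0.052,1],[6.5,-2.2,0,0,0,-0.105,1],[9.7,-3.5,0,0,0,-0.157,1],[12.8,-5.0,0,0,0,-0.209,1],[15.8,-6.6,0,0,0,-0.262,1],[18.8,-8.5,0,0,0,-0.314,1],[21.6,-10.4,0,0,0,-0.367,1],[24.3,-12.5,0,0,0,-0.419,1],[26.9,-14.8,0,0,0,-0.471,1],[29.4,-17.2,0,0,0,-0.524,1]]]}}

```text
clock: 7.8
position: [641.1, 135.6, 189.5]
eef_rot: [-3.141, -0.0, 1.989]
force: [-1.2, 0.4, 0.5]
grip_width: -0.0
```

```bash
cat >> look.py <<'E'
for k,zz in(('orange',243),('blue',231)):
    for S,m,C,cnt in blobs(im,f,[594.5,89,230],k)[:2]: print(k,int(S),atz(f,m,zz)[0])
E
python3 look.py 7
```

```text
7.8 [641.14 135.56 189.45] [-3.14 -0.    1.99] [-1.21  0.42  0.5 ] [ 0.07  0.09 -0.03]
[366.87 230.83]
orange 487 [597.53  86.99 243.  ]
blue 121 [616.38  56.48 231.  ]
```

View pics/z7.png

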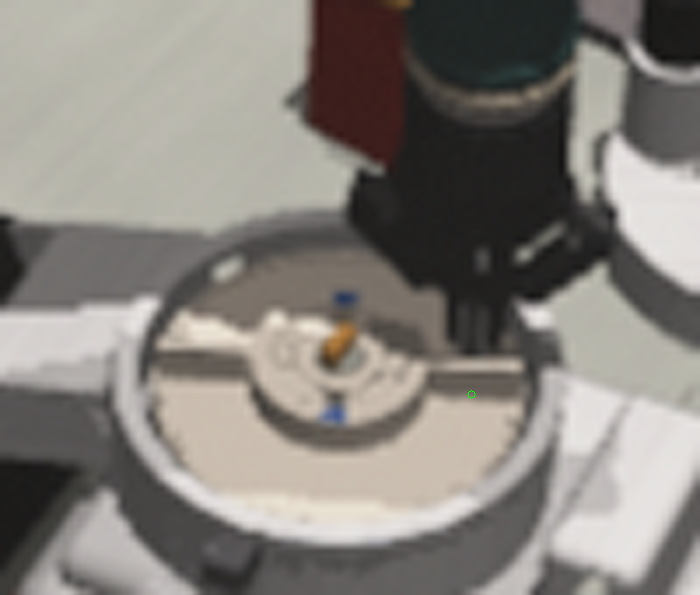

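Request:
{"op": "step_arm", "data": {"increments": [[[2.4,-2.5,0,0,0,-0.052,1],[3.9,-4.2,0,0,0,-0.087,1],[5.3,-6.0,0,0,0,-0.122,1],[6.7,-7.9,0,0,0,-0.157,1],[8.0,-9.8,0,0,0,-0.192,1],[9.2,-11.7,0,0,0,-0.227,1],[10.4,-13.7,0,0,0,-0.262,1],[11.5,-15.7,0,0,0,-0.297,1],[12.0,-16.7,0,0,0,-0.314,1],[12.5,-17.7,0,0,0,-0.332,1]]]}}

```text
clock: 8.68
position: [653.8, 117.7, 189.5]
eef_rot: [3.142, -0.0, 1.658]
force: [0.1, -0.3, -0.3]
grip_width: -0.3
```

```bash
python3 look.py 8; python3 arc.py 76 77 78 79 80 81 82 83 84 85 86 ; python3 arc.py 86 87 88 89 90 91 92
```

```text
8.6833 [653.76 117.74 189.52] [ 3.14 -0.    1.66] [ 0.07 -0.31 -0.31] [0.08 0.01 0.  ]
[367.05 235.73]
orange 121 [597.89  80.22 243.  ]
blue 145 [601.25  50.62 231.  ]
[0.5, -1.0, 0, 0, 0, np.float64(-0.017), 1], [1.0, -2.1, 0, 0, 0, np.float64(-0.035), 1], [1.4, -3.1, 0, 0, 0, np.float64(-0.052), 1], [1.8, -4.2, 0, 0, 0, np.float64(-0.07), 1], [2.3, -5.3, 0, 0, 0, np.float64(-0.087), 1], [2.7, -6.3, 0, 0, 0, np.float64(-0.105), 1], [3.0, -7.4, 0, 0, 0, np.float64(-0.122), 1], [3.4, -8.5, 0, 0, 0, np.float64(-0.14), 1], [3.7, -9.6, 0, 0, 0, np.float64(-0.157), 1], [4.1, -10.7, 0, 0, 0, np.float64(-0.175), 1], 
[0.3, -1.1, 0, 0, 0, np.float64(-0.017), 1], [0.6, -2.2, 0, 0, 0, np.float64(-0.035), 1], [0.8, -3.3, 0, 0, 0, np.float64(-0.052), 1], [1.1, -4.5, 0, 0, 0, np.float64(-0.07), 1], [1.3, -5.6, 0, 0, 0, np.float64(-0.087), 1], [1.5, -6.7, 0, 0, 0, np.float64(-0.105), 1],
```

View pics/z8.png

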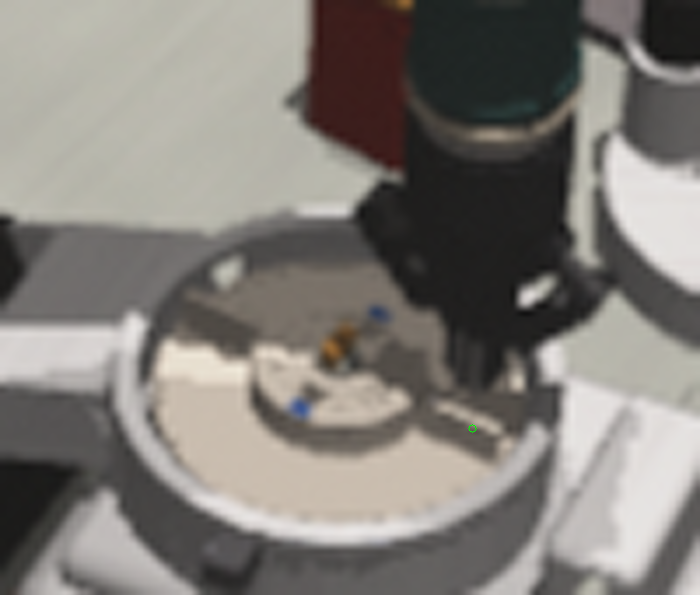

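Request:
{"op": "step_arm", "data": {"increments": [[[0.5,-1.0,0,0,0,-0.017,1],[1.0,-2.1,0,0,0,-0.035,1],[1.4,-3.1,0,0,0,-0.052,1],[1.8,-4.2,0,0,0,-0.07,1],[2.0,-4.7,0,0,0,-0.078,1],[2.3,-5.3,0,0,0,-0.087,1],[2.5,-5.8,0,0,0,-0.096,1],[2.7,-6.3,0,0,0,-0.105,1],[2.85,-6.9,0,0,0,-0.113,1],[3.0,-7.4,0,0,0,-0.122,1]]]}}

```text
clock: 9.57
position: [656.8, 110.3, 189.5]
eef_rot: [3.142, 0.0, 1.535]
force: [-0.5, 0.2, -0.4]
grip_width: 0.1
```

```bash
python3 look.py 9
```

```text
9.5667 [656.81 110.27 189.47] [3.14 0.   1.53] [-0.52  0.17 -0.37] [-0.02  0.02  0.03]
[366.56 237.52]
blue 124 [600.06  47.07 231.  ]
```

View pics/z9.png

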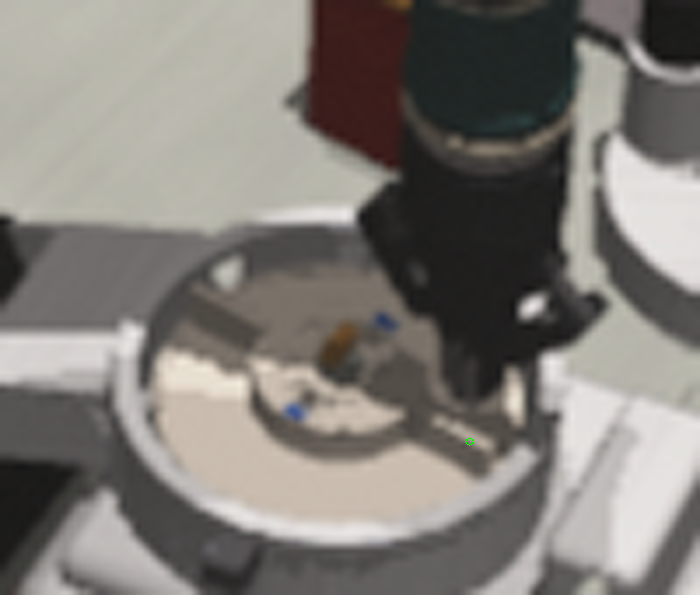

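Request:
{"op": "step_arm", "data": {"increments": [[[0.3,-1.1,0,0,0,-0.017,1],[0.6,-2.2,0,0,0,-0.035,1],[0.8,-3.2,0,0,0,-0.052,1],[0.8,-3.2,0,0,0,-0.052,1]]]}}

```text
clock: 9.95
position: [657.7, 106.6, 189.5]
eef_rot: [3.141, 0.0, 1.482]
force: [1.0, -0.5, -0.5]
grip_width: -0.0
```

```bash
python3 look.py 10
```

```text
9.95 [657.7  106.65 189.49] [3.14 0.   1.48] [ 1.05 -0.5  -0.49] [ 0.03 -0.07 -0.01]
[366.18 238.31]
blue 125 [600.08  47.05 231.  ]
```

View pics/z10.png

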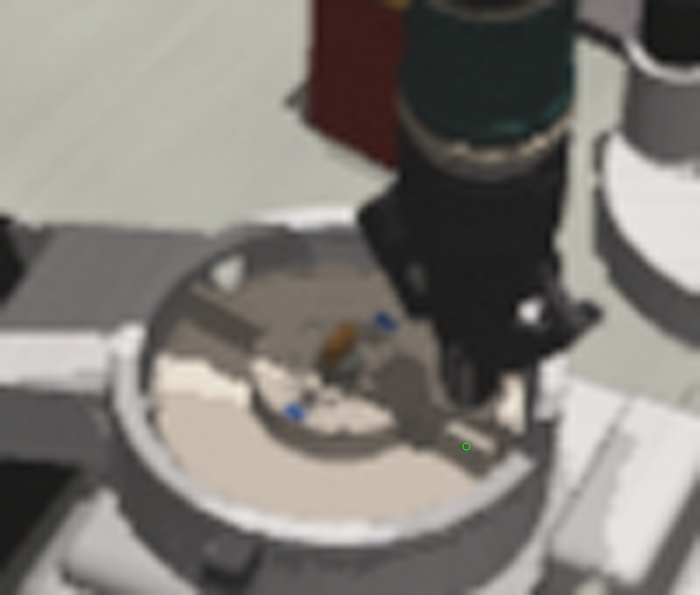

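Request:
{"op": "step_arm", "data": {"increments": [[[0.2,-1.1,0,0,0,-0.017,1],[0.3,-2.2,0,0,0,-0.035,1],[0.4,-3.3,0,0,0,-0.052,1],[0.4,-3.3,0,0,0,-0.052,1]]]}}

```text
clock: 10.33
position: [658.1, 103.4, 189.5]
eef_rot: [3.142, 0.0, 1.43]
force: [-0.2, -0.2, 0.0]
grip_width: 0.3
```

```bash
python3 look.py 11
```

```text
10.3333 [658.06 103.36 189.48] [3.14 0.   1.43] [-0.2  -0.23  0.03] [-0.    0.02 -0.  ]
[365.71 238.97]
blue 125 [600.06  47.04 231.  ]
```

View pics/z11.png

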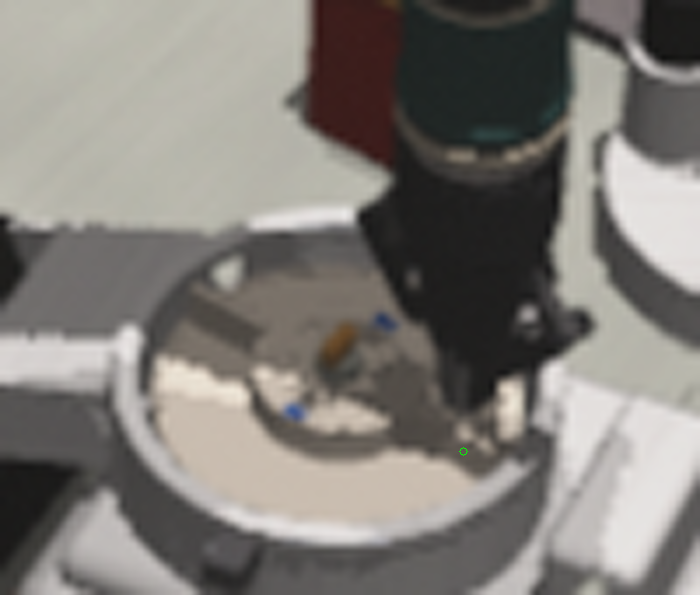

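```bash
python3 - <<'E'
from m import *
f,g=pickle.load(open('cal.pkl','rb'))
def marks(n):
    im=cv2.imread(f'pics/{n}.png').astype(float)[215:240,330:370]; B,R,G=im[...,0],im[...,2],im[...,1]
    w=np.clip(B-R-5,0,None)*(B-R>8); k,l=cv2.connectedComponents((w>0).astype(np.uint8)); out=[]
    for i in range(1,k):
        y,x=np.where(l==i); q=w[y,x]
        if q.sum()>40: out.append((q.sum(),(x*q).sum()/q.sum()+330,(y*q).sum()/q.sum()+215))
    return sorted(out)[-2:]
for n in('scene0','scene3','scene6','scene7','scene8','scene9','scene11'):
    m=np.array(marks(n)); 
    if len(m)<2: print(n,m);continue
    r=[]
    for z in(231,225,214):
        P=atz(g,m[:,1:],z); d=P[1]-P[0]; r.append((round(np.degrees(np.arctan2(d[1],d[0]))%180,1),np.round(np.linalg.norm(d),1),np.round(P.mean(0)[:2],1)))
    print(n,m[:,1:].mean(0),r)
E
```

```text
scene0 [348.05 225.3 ] [(np.float64(170.9), np.float64(73.7), array([596.7,  88.2])), (np.float64(170.9), np.float64(74.1), array([593.6,  92.7])), (np.float64(170.9), np.float64(74.7), array([588., 101.]))]
scene3 [347.92 225.32] [(np.float64(171.2), np.float64(73.8), array([596.4,  87.8])), (np.float64(171.2), np.float64(74.1), array([593.3,  92.4])), (np.float64(171.2), np.float64(74.7), array([587.7, 100.7]))]
scene6 [347.98 225.43] [(np.float64(150.9), np.float64(74.5), array([596.8,  87.7])), (np.float64(150.9), np.float64(74.8), array([593.7,  92.3])), (np.float64(150.9), np.float64(75.5), array([588.1, 100.6]))]
scene7 [348.08 225.48] [(np.float64(121.1), np.float64(73.8), array([597.4,  87.9])), (np.float64(121.1), np.float64(74.1), array([594.3,  92.5])), (np.float64(121.1), np.float64(74.7), array([588.6, 100.8]))]
scene8 [348.   226.12] [(np.float64(93.6), np.float64(70.5), array([599. ,  85.4])), (np.float64(93.6), np.float64(70.8), array([595.9,  89.9])), (np.float64(93.6), np.float64(71.4), array([590.3,  98.2]))]
scene9 [348.09 226.95] [(np.float64(88.8), np.float64(71.0), array([601.4,  82.5])), (np.float64(88.8), np.float64(71.3), array([598.3,  87.1])), (np.float64(88.8), np.float64(71.9), array([592.7,  95.3]))]
scene11 [348.09 226.95] [(np.float64(88.8), np.float64(71.0), array([601.4,  82.5])), (np.float64(88.8), np.float64(71.3), array([598.3,  87. ])), (np.float64(88.8), np.float64(71.9), array([592.7,  95.3]))]
```

Request:
{"op": "step_arm", "data": {"increments": [[[0,0.5,10,0,0,0,1],[0,1,30,0,0,0,1],[0,1,60,0,0,0,1],[0,1,85,0,0,0.05,1],[-20,-4,85,0,0,0.1,0.06],[-40,-8,85,0,0,0.15,0.06],[-63,-14,85,0,0,0.15,0.06],[-63,-14,85,0,0,0.15,0.06],[-63,-14,85,0,0,0.15,0.06]]]}}

```text
clock: 11.13
position: [594.9, 89.6, 275.9]
eef_rot: [3.14, 0.0, 1.581]
force: [0.3, -0.3, 0.4]
grip_width: 40.3
```

```bash
python3 look.py 12; python3 - <<'E'
from m import *
f=snap('top','top12'); im=cv2.imread('pics/top12.png'); cv2.imwrite('pics/zt12.png',cv2.resize(im[165:255,250:350],None,fx=6,fy=6,interpolation=cv2.INTER_CUBIC)); print(env.state()['grip_width'])
E
```

```text
11.1333 [594.87  89.62 275.92] [3.14 0.   1.58] [ 0.27 -0.27  0.38] [ 0.01 -0.03  0.03]
[347.94 215.29]
blue 177 [601.77 117.82 231.  ]
blue 123 [600.07  47.02 231.  ]
40.206530925761776
```

View pics/z12.png

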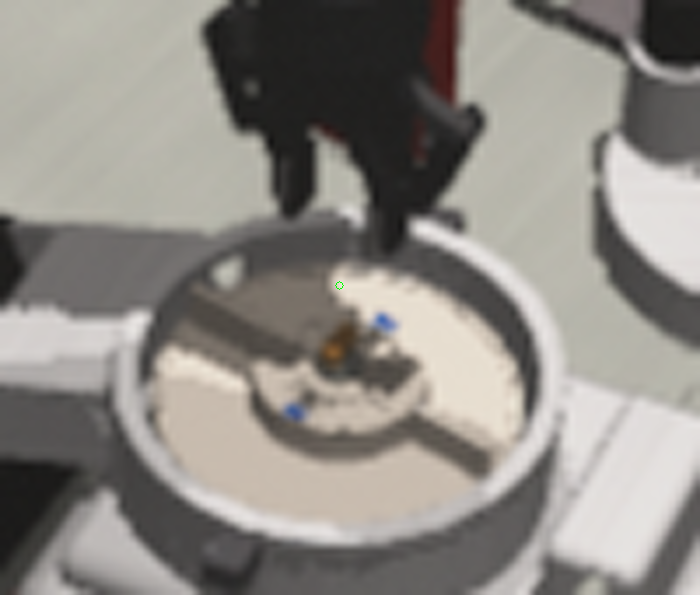

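View pics/zt12.png

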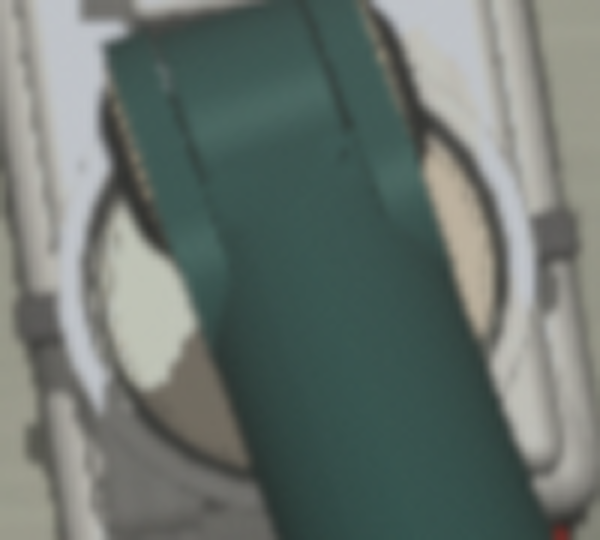

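Request:
{"op": "step_arm", "data": {"increments": [[[0,0,-20,0,0,0,0.06],[0,0,-35,0,0,0,0.06],[0,0,-48,0,0,0,0.06],[0,0,-56,0,0,0,0.06],[0,0,-60,0,0,0,0.06],[0,0,-60,0,0,0,0.06]]]}}

```text
clock: 11.73
position: [594.8, 89.9, 213.5]
eef_rot: [-3.14, -0.0, 1.582]
force: [-0.1, -0.2, -0.0]
grip_width: 39.9
```

```bash
python3 look.py 13
```

```text
11.7333 [594.84  89.92 213.47] [-3.14 -0.    1.58] [-0.07 -0.16 -0.01] [-0.04  0.02  0.  ]
[347.75 228.26]
blue 123 [600.07  47.02 231.  ]
```

View pics/z13.png

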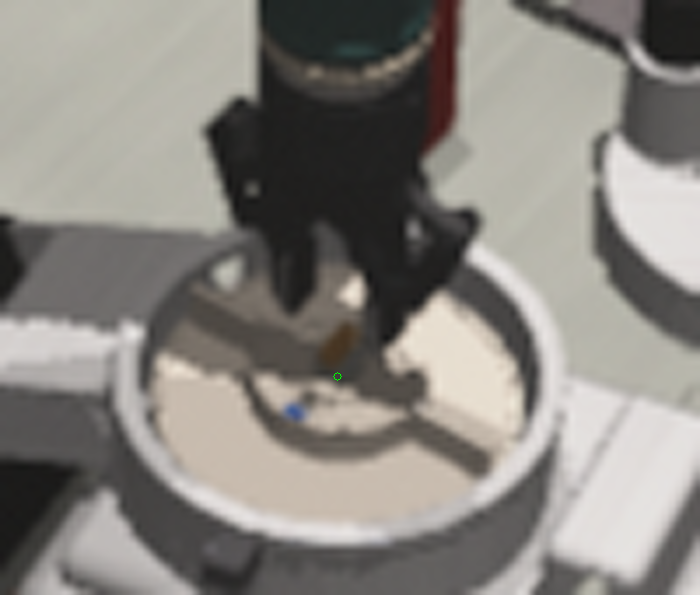

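Request:
{"op": "step_arm", "data": {"increments": [[[0,0,-5,0,0,0,0.06],[0,0,-10,0,0,0,0.06],[0,0,-14,0,0,0,0.06],[0,0,-17,0,0,0,0.06],[0,0,-19,0,0,0,0.06],[0,0,-19,0,0,0,0.06]]]}}

```text
clock: 12.28
position: [594.7, 89.7, 195.0]
eef_rot: [-3.141, 0.0, 1.582]
force: [0.8, -1.1, 0.0]
grip_width: 40.2
```

Request:
{"op": "step_arm", "data": {"increments": [[[0,0,-1,0,0,0,0.06],[0,0,-2,0,0,0,0.06],[0,0,-3,0,0,0,0.06],[0,0,-4,0,0,0,0.06]]]}}

```text
clock: 12.62
position: [595.1, 89.8, 191.5]
eef_rot: [3.141, 0.0, 1.582]
force: [-1.0, -0.2, 0.5]
grip_width: 39.8
```

Request:
{"op": "step_arm", "data": {"increments": [[[0,0,-1,0,0,0,0.06],[0,0,-2,0,0,0,0.06],[0,0,-3,0,0,0,0.06],[0,0,-3,0,0,0,0.06]]]}}

```text
clock: 12.95
position: [594.9, 89.7, 188.3]
eef_rot: [-3.141, 0.0, 1.582]
force: [-0.2, 1.1, 0.8]
grip_width: 40.1
```

```bash
python3 look.py 14
```

```text
12.95 [594.9   89.75 188.27] [-3.14  0.    1.58] [-0.18  1.05  0.75] [-0.    0.03  0.06]
[347.64 233.38]
blue 123 [600.07  47.02 231.  ]
```

View pics/z14.png

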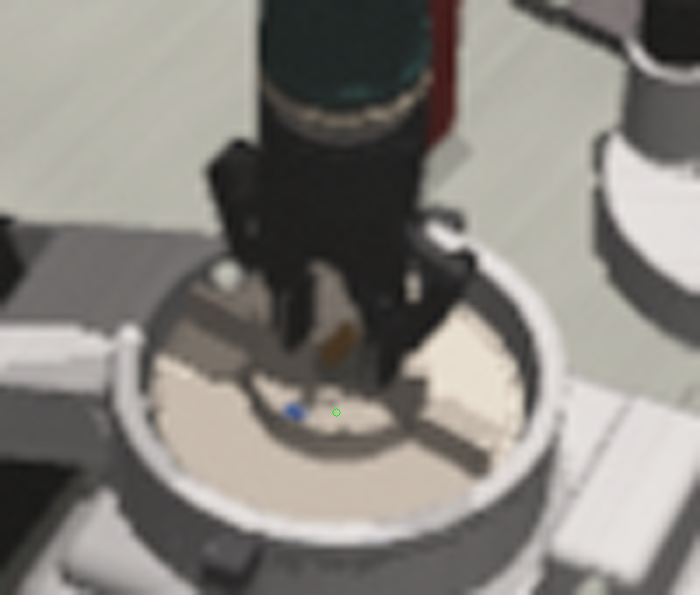

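Request:
{"op": "step_arm", "data": {"increments": [[[0,0,-1,0,0,0,0.06],[0,0,-2,0,0,0,0.06],[0,0,-3,0,0,0,0.06],[0,0,-4,0,0,0,0.06]]]}}

```text
clock: 13.33
position: [595.0, 89.8, 184.3]
eef_rot: [-3.142, -0.0, 1.582]
force: [0.9, -0.2, -0.6]
grip_width: 40.1
```

Request:
{"op": "step_arm", "data": {"increments": [[[0,0,-1,0,0,0,0.06],[0,0,-2,0,0,0,0.06],[0,0,-2,0,0,0,0.06]]]}}

```text
clock: 13.58
position: [594.9, 89.8, 182.3]
eef_rot: [-3.141, 0.0, 1.582]
force: [-1.1, 0.3, -0.2]
grip_width: 39.9
```

Request:
{"op": "step_arm", "data": {"increments": [[[0,0,-1,0,0,0,0.06],[0,0,-2,0,0,0,0.06],[0,0,-3,0,0,0,0.06],[0,0,-3,0,0,0,0.06]]]}}

```text
clock: 13.92
position: [594.9, 89.7, 179.2]
eef_rot: [-3.141, 0.0, 1.582]
force: [-0.1, -0.2, -0.5]
grip_width: 40.3
```

```bash
python3 look.py 15
```

```text
13.9167 [594.87  89.72 179.19] [-3.14  0.    1.58] [-0.15 -0.22 -0.53] [-0.01 -0.04  0.03]
[347.59 235.18]
blue 124 [605.28  39.19 231.  ]
```

View pics/z15.png

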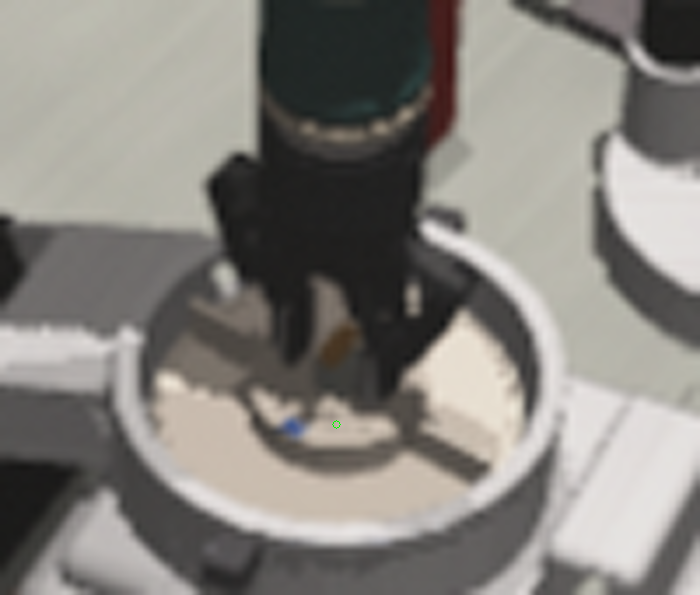

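Request:
{"op": "step_arm", "data": {"increments": [[[0,0,-1,0,0,0,0.06],[0,0,-2,0,0,0,0.06],[0,0,-3,0,0,0,0.06]]]}}

```text
clock: 14.22
position: [595.0, 89.8, 176.4]
eef_rot: [3.142, 0.0, 1.582]
force: [0.3, -0.0, -0.2]
grip_width: 40.2
```

Request:
{"op": "step_arm", "data": {"increments": [[[0,0,-1,0,0,0,0.06],[0,0,-2,0,0,0,0.06],[0,0,-3,0,0,0,0.06]]]}}

```text
clock: 14.47
position: [595.0, 89.7, 173.8]
eef_rot: [3.142, 0.0, 1.582]
force: [-3.2, -0.4, 8.2]
grip_width: 40.1
```

Request:
{"op": "step_arm", "data": {"increments": [[[0,0,-0.7,0,0,0,0.06],[0,0,-1.4,0,0,0,0.06],[0,0,-1.4,0,0,0,0.06]]]}}

```text
clock: 14.72
position: [595.2, 89.8, 173.8]
eef_rot: [3.141, 0.001, 1.582]
force: [-3.7, -1.7, 9.9]
grip_width: 40.1
```

```bash
python3 look.py 16
```

```text
14.7167 [595.16  89.82 173.77] [3.14 0.   1.58] [-3.7  -1.73  9.91] [-0.27  0.95  0.04]
[347.66 236.27]
blue 128 [605.26  39.14 231.  ]
```

Request:
{"op": "step_arm", "data": {"increments": [[[0,0,-1.5,0,0,0,0.06],[0,0,-3,0,0,0,0.06],[0,0,-4,0,0,0,0.06],[0,0,-4,0,0,0,0.06]]]}}

```text
clock: 15.1
position: [595.6, 89.9, 173.6]
eef_rot: [3.139, 0.002, 1.582]
force: [-10.8, -3.4, 31.2]
grip_width: 40.2
```

```bash
python3 look.py 17; python3 -c "
from plant import env;print(env.state()['moment'])"
```

```text
15.1 [595.57  89.88 173.65] [3.14 0.   1.58] [-10.83  -3.36  31.15] [-0.74  2.86  0.06]
[347.77 236.34]
blue 142 [605.62  39.03 231.  ]
[-7.02600213e-01  2.84927199e+00  7.50006956e-04]
```

View pics/z17.png

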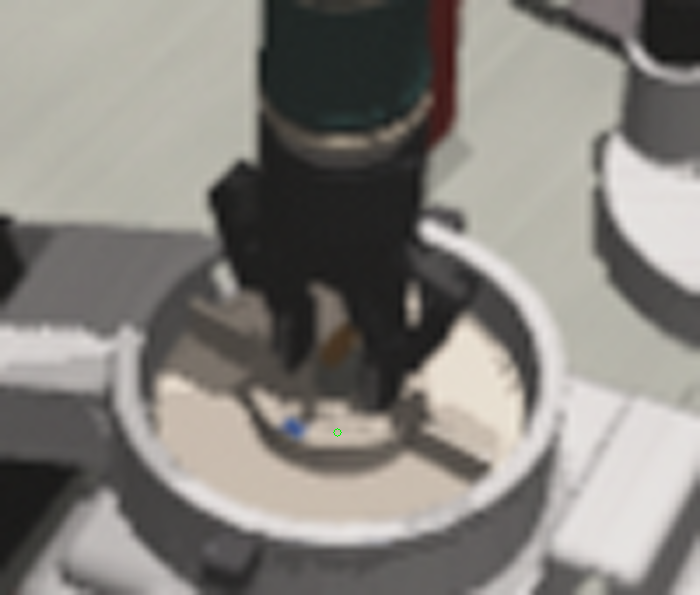

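Request:
{"op": "step_arm", "data": {"increments": [[[0,0,6,0,0,0,0.06],[0,0,14,0,0,0,0.06],[0,0,30,0,0,0,0.06],[0,0,60,0,0,0,0.06],[0,0,95,0,0,0,0.06],[0,0,130,0,0,0,0.06],[0,0,150,0,0,0,0.06],[-30,-40,150,0,0,0,0.06],[-50,-75,150,0,0,0,0.06],[-70,-110,150,0,0,0,0.06]]]}}

```text
clock: 15.98
position: [526.8, -15.7, 318.1]
eef_rot: [3.141, -0.0, 1.584]
force: [0.6, -1.3, -0.1]
grip_width: 40.2
```

Request:
{"op": "step_arm", "data": {"increments": [[[-20,-35,0,0,0,0,0.06],[-40,-70,0,0,0,0,0.06],[-60,-105,0,0,0,0,0.06],[-80,-140,0,0,0,0,0.06],[-100,-175,0,0,0,0,0.06],[-115,-210,0,0,0,0,0.06],[-130,-245,0,0,0,0,0.06],[-130,-245,0,0,0,0,0.06]]]}}

```text
clock: 16.65
position: [393.6, -267.8, 317.9]
eef_rot: [-3.14, 0.003, 1.57]
force: [-0.5, -0.7, 0.5]
grip_width: 40.2
```

```bash
python3 look.py 18; python3 - <<'E'
from m import *
f=snap('top','top18'); im=cv2.imread('pics/top18.png'); cv2.imwrite('pics/zt18.png',cv2.resize(im[165:255,250:350],None,fx=6,fy=6,interpolation=cv2.INTER_CUBIC))
f,g=pickle.load(open('cal.pkl','rb'))
for c,n in((f,'top'),(g,'scene')):
  for t,zz in(('0',231),('18',214)):
    I=cv2.imread(f'pics/{n}{t}.png')
    P=np.array([atz(c,b[1],zz)[0] for b in blobs(I,c,[594.5,89,222],'blue')[:2]]); o=atz(c,blobs(I,c,[594.5,89,235],'orange')[0][1],243)[0]
    print(n,t,P,P.mean(0),o)
E
```

```text
16.65 [ 393.63 -267.81  317.92] [-3.14  0.    1.57] [-0.5  -0.68  0.48] [-0.06  0.03  0.01]
[223.64 248.04]
orange 620 [597.41  87.   243.  ]
blue 199 [605.86  39.01 231.  ]
blue 113 [605.67 112.32 231.  ]
top 0 [[556.04  95.18 231.  ]
 [629.32  84.74 231.  ]] [592.68  89.96 231.  ] [592.56  90.08 243.  ]
top 18 [[593.56  52.98 214.  ]
 [593.61 126.82 214.  ]] [593.58  89.9  214.  ] [592.5   89.98 243.  ]
scene 0 [[633.24  82.23 231.  ]
 [560.36  94.12 231.  ]] [596.8   88.17 231.  ] [597.38  86.97 243.  ]
scene 18 [[597.24  51.26 214.  ]
 [597.05 125.48 214.  ]] [597.15  88.37 214.  ] [597.41  87.   243.  ]
```

View pics/z18.png

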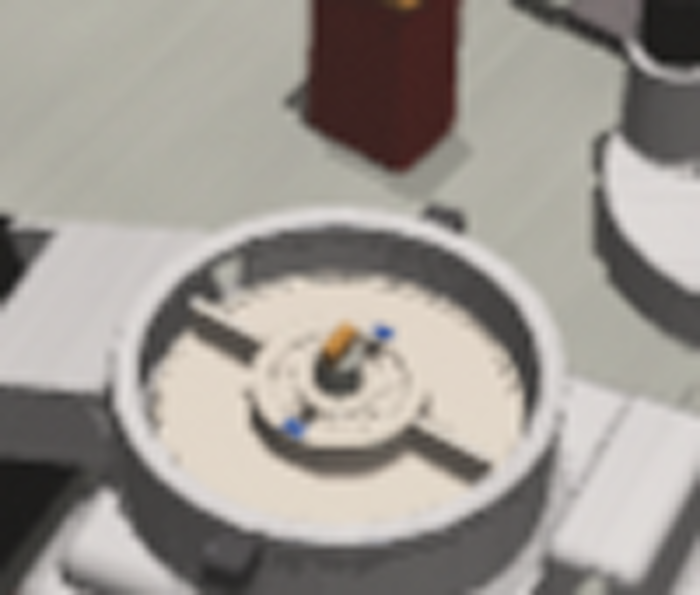

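View pics/zt18.png

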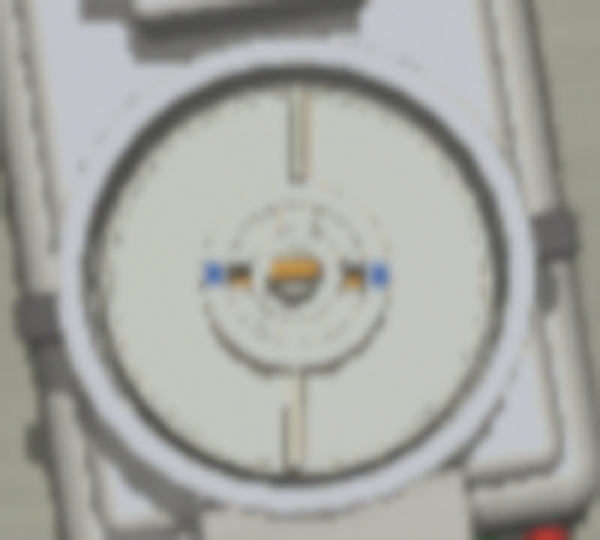

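View pics/top18.png

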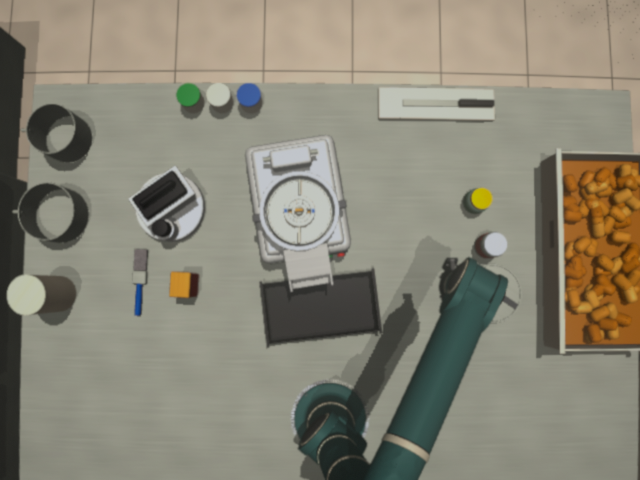

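```bash
python3 -c "
from plant import env
s=env.state();print(s['clock'],s['force']);print(env.finish_job())"
```

```text
16.75 [0.44390623 1.5944814  0.81321661]
the job is handed in; nothing more can be done
None
```

The ejector plate is home on the drive flange, and I handed the job in at 16.75 s with the arm clear of the machine. With shut fingertips I pushed the vane about 80° clockwise until the hub dropped over the pin. Then I straddled the shaft with the fingers open 40 mm and pressed the hub on both sides until it snapped down.

**Last checks:**
- **Seated:** the hub stopped hard under 31 N. In both camera views the blue marks, taken at the home height of 214 mm, centre within about 2 mm of the shaft. They lie along the tang at about 90°.
- **Clear:** the robot was touching nothing. The table objects looked unmoved in the final top picture, though the slicing disc was partly hidden by the arm.

**What disagreed or was only inferred:**
- **Fingertip height:** the visible fingertips, and the contacts I felt, stood about 28–40 mm above the reported tool height. I set the heights by picture and force instead.
- **Pin angle:** my first reading of the pin angle, about 92.5°, was about 2.5° more than where the plate settled. That is within what the coarse picture allows.
- **Level:** I did not measure tilt on its own. I judged the plate level from the full drop and from the hub stopping hard with both fingers pressing.

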